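# Open the tool case and hold its lid up

### The arm

A 7-joint arm with a two-finger parallel gripper is mounted at the origin on the work surface. World frame = base frame: x ahead of the robot, y to its left, z up, the work surface at z = 0. Lengths are in m, angles in rad, forces in N, time in s.
With the tool pointing down it reaches from about 0.4 to 0.9 m from the base axis. Payload 5.6 kg.
Tool frame: the origin (TCP) lies at the very end of the fingers, on their centre line; the grasp point (between the pads) lies 19 mm behind it (env.grip_point_offset is the distance from the TCP to the grasp point, in m); y points along the fingers, z is the direction in which the jaws open and shut, and the axes are right-handed (so a half turn about y gives the same grasp; the last joint's range is limited). The gripper opens to 92 mm and grips with 3 to 60 N. Pads are 20 mm wide; open, the fingers measure 128 mm over their backs; the gripper's body (75 mm by 189 mm) begins 69 mm behind the grasp point.
Start: joints at [-1.166, 0.468, -0.012, 1.603, 0.006, 1.071, -0.056], TCP at [0.281, 0.586, 0.215] pointing down, gripper open.
Joint ranges: [-2.53, 2.53], [-0.31, 2.02], [-1.57, 1.55], [0.28, 2.44], [-1.29, 4.43], [0.15, 1.84], [-2.92, 2.92]. Speed limits (rad/s): [2.57, 2.57, 3.14, 3.14, 3.14, 3.14, 3.14].

### API

Orientations are given as a rotation vector (axis times angle).
In Python, from station import env, viewer gives the robot as it stands.
- The arm moves only by the tool drive_tool, never from a script. Its argument "rows" is a list of rows, each a list of 3 entries, a list of its own where there are three numbers: the opening, from -1 (shut) to 1 (fully open), so that 0 is half open, then the shift along the world's x, y, z as a fraction of full scale, then the turn, a rotation vector about the world's x, y, z as a fraction of full scale. In form: [[gripper, [tx, ty, tz], [ax, ay, az]], ...]. A call has 1 to 12 rows; each row shifts and turns the commanded pose from where the row before left it; what a row does not reach is not made up. Full scale, the value 1, is 0.12 m for a shift and pi/4 rad for a turn. A row lasts 1/8 s, in which the tool goes at most 62.5 mm and 10.7 degrees, less where a joint would pass 70% of its speed; a pose out of reach is approached as far as the arm can. A call with a number of a shift or a turn outside -1 to 1 is refused whole. A call with a gripper value outside its range is refused whole. The fingers move at their own pace and stop on an object; the grip force is fixed at half the most. Time passes only in rows, so rows that do not move let the fingers close. It gives the time, the measured TCP pose, the force and the opening at its end, in the units of the state.
- env.state(): the state, without advancing time (a new reading comes with each control period).
- viewer.read_camera(name): name is "scene" or "top" or "wrist"; returns (picture, depth): 480x640x3 uint8, red, green, blue; 480x640 float32, m along the optical axis (not along the pixel's ray), 0 where there is no reading.
- viewer.camera_info(name): a dict with "fx", "fy", "cx", "cy" (pixels), "xyz" and "orientation" of the camera in the world. Camera axes: x right, y up, looking along -z (the intrinsics and any distortion apply to the point x, -y, -z); pixel columns grow to the right and rows downward; lengths in m; the calibration is good to about 2 mm. A picture is of the moment at which its call begins: read the wrist's pose just before it. camera_info takes no time and is no camera call; for the wrist camera it gives the pose at the moment of the call.
- env.close_job(): hands the job in, once; it reports no verdict.
The state is a dict: "t": time; "joints": joint angles; "qd": joint speeds; "joint_efforts": joint torques, N m; "position": TCP position; "tcp_rot": TCP orientation; "wrist_force": force on the tool from outside, world axes, zero at the start; "torque": the same for the moment, N m; "grip_width": finger opening in m.
Only numpy, scipy, OpenCV 4.12 (cv2) and the standard library are available. Lean on these libraries where they do the work, as an engineer would, in place of code of your own. Each camera call takes 0.05 s, during which the arm holds its last target.

### The job

I need both hands in the tool case. First tug its lid up by the pull tab to feel whether it is caught, before touching the unmarked slide catch; if it is caught, push the slide to the other end of its track to free it (on a free lid that same move would lock it). Then raise the lid by the tab to about 60 degrees and finish while still holding it there by the tab, without disturbing the drill, gear housing or screwdriver beside the case.

Things in the scene. Friction and masses are not known exactly. Their poses are not given: they have to be found in the camera images.
- case: Closed black tool case, fixed to the table, 180 (its x) x 280 (its y) x 85 mm high without the lid. Origin: centre of its underside, on the table. Its x axis points from its front wall (the side with the pull tab, towards the robot) to the hinge side; z up.
- lid_angle (a joint): Opening angle (rad) of the lid: 0 shut, grows as its front edge rises, stop at 1.31. It falls shut whenever let go. Raising a free lid at the tab takes 1.5 to 4 N; a caught lid rises only 6 to 9 mm at the tab (about 0.04 rad), then stops hard. Whether it is caught cannot be seen.
- lid: Grey lid on the case, a slab 190 x 288 x 12 mm, 330 to 660 g with its black pull tab. Origin on the hinge axis, middle of its back edge, 85 mm above the table when shut; its x points away from the tab, z out of its upper face. The tab sticks out 48 mm from the middle of the front edge: 48 mm long (x), 12 mm thick (y), 20 mm high, free beneath and beside.
- tab_grip (a point): Grip point on the tab, 30 mm out from the lid's front edge, mid thickness and height; with the lid shut 126 mm in front of the case's centre and 93 mm above the table.
- slide (a joint): Position of the slide catch along its track on the lid, 0 to 0.03 m, growing towards the case's +y. Starts within 5 mm of 0, takes about 3 N to move, stays where it is left. One end of the track catches the lid, the other frees it; which is which varies and cannot be seen. Half-way may catch too; 20 mm or more from the catching end it no longer catches.
- thumb_top (a point): Top centre of the slide catch's black thumb ridge: it stands 28 mm above the lid near its front edge, on the -y side of the tab; 28 mm long (case x), 14 mm thick (y), on a 4 mm high steel foot 30 x 26 mm. 125 mm above the table, lid shut. At slide 0 it is 60 mm in front of the case's centre and 90 mm to its -y side; moves with the slide.
- hinge (a point): Point on the lid's hinge axis, which runs level along the case's y: 90 mm behind the case's centre (+x), 85 mm above the table. With the lid shut, tab_grip lies 216 mm in front of it and 8 mm higher.
- drill: Cordless drill lying on its side by the +y side of the case, 180 mm long, 205 mm over body, grip and battery, 66 mm thick, 1.2 kg; leave it. Origin: under the middle of the motor body.
- housing: Steel gear housing, a stub cylinder 80 mm in diameter and 74 mm high, standing by the -y side of the case; leave it. Origin: centre of its underside.
- screwdriver: Screwdriver lying on the table near the front corner on the case's +y side, about 200 mm long; leave it. Origin: underside, along its length.

How it is judged:
By the outcome, as a careful person would: the job done as asked, in the order asked, and still so for the second after the job is handed in, while the arm keeps its last pose, push and grip.
It also fails if it takes over 58 s, if anything falls off the work surface, if the arm or the gripper's body presses on something with over 40 N, if the wrist force passes 120 N, or if a joint passes its speed limit or range.

## Working session

There is one attempt and no reset: what is moved stays moved. The work goes in short steps, Python scripts to look and compute and a tool call to move; the robot and the scene stay as the last step left them, time stands still between calls to the robot, and variables do not carry over. Pictures are saved under pics/ and viewed, and the job is handed in when it is done.

Besides the shell and the picture viewer there is one more tool, called by a JSON object that holds its "fn" and its "kwargs". drive_tool: Moves the arm, as the interface text tells. Its arguments: {"type":"object","properties":{"rows":{"type":"array","items":{"type":"array"}}},"required":["rows"]}

```bash
ls; mkdir -p pics; cat > look.py <<'E'
import sys,cv2
from station import env,viewer
for n in sys.argv[2:]:
    p,d=viewer.read_camera(n)
    cv2.imwrite(f'pics/{sys.argv[1]}_{n}.png',p[:,:,::-1])
    import numpy as np
    np.save(f'pics/{sys.argv[1]}_{n}.npy',d)
    i=viewer.camera_info(n); import pickle; pickle.dump(i,open(f'pics/{sys.argv[1]}_{n}.pkl','wb'))
    print(n,i)
s=env.state()
for k in s: print(k,s[k])
E
python3 look.py a scene top wrist
```

```text
pics
scene {'fx': 491.4444503079301, 'fy': 491.4444503079301, 'cx': 305.31258541237554, 'cy': 241.28609265403662, 'xyz': array([ 1.16870671, -0.23926418,  0.84558697]), 'orientation': array([0.64513675, 0.40215895, 1.06552371])}
top {'fx': 591.4739079904522, 'fy': 591.4739079904522, 'cx': 326.2383247362187, 'cy': 234.2324700171659, 'xyz': array([0.31108504, 0.05274278, 1.39544597]), 'orientation': array([ 0.16425475, -0.15287993, -1.48985303])}
wrist {'fx': 376.0772277972241, 'fy': 376.0772277972241, 'cx': 320.98075473915475, 'cy': 242.55859212876211, 'xyz': array([0.21304993, 0.61760266, 0.38433656]), 'orientation': array([-0.24199676, -0.14889129,  1.11586583])}
t 0.15
joints [-1.16600469  0.46820112 -0.0116054   1.60338852  0.00601984  1.07139819
 -0.05631416]
qd [ 0.00051851 -0.0034307   0.00080103 -0.00191626  0.00163874 -0.00124851
  0.00093218]
joint_efforts [ 4.67358605e-04 -5.20951009e+01 -1.23111045e-02 -2.43976486e+01
 -5.66542090e-02  1.52949599e-02  7.71997702e-05]
position [0.28130511 0.58548836 0.21385191]
tcp_rot [-1.54346624  0.3514258  -0.35113458]
wrist_force [-0.93302503 -0.14497986 -0.04076081]
torque [-0.00530479  0.01764522 -0.05564572]
grip_width 0.09198253837113282
```

View pics/a_scene.png

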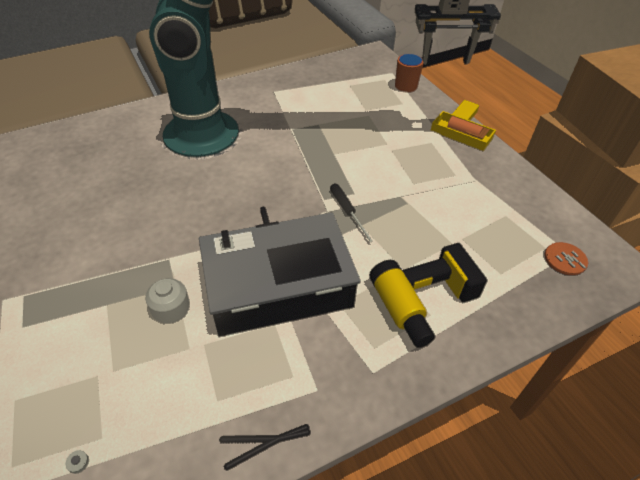

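View pics/a_top.png

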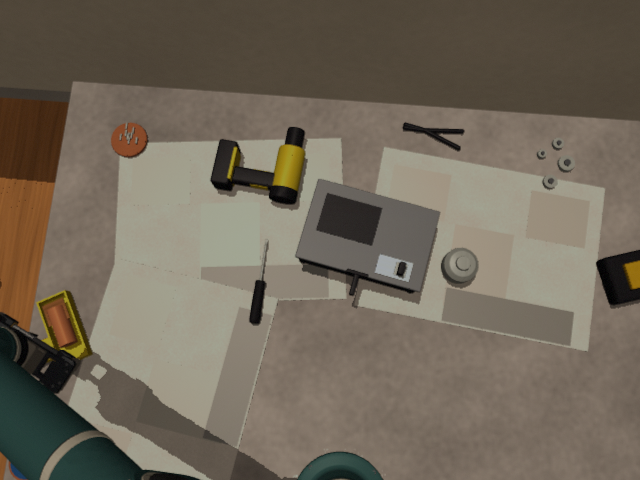

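View pics/a_wrist.png

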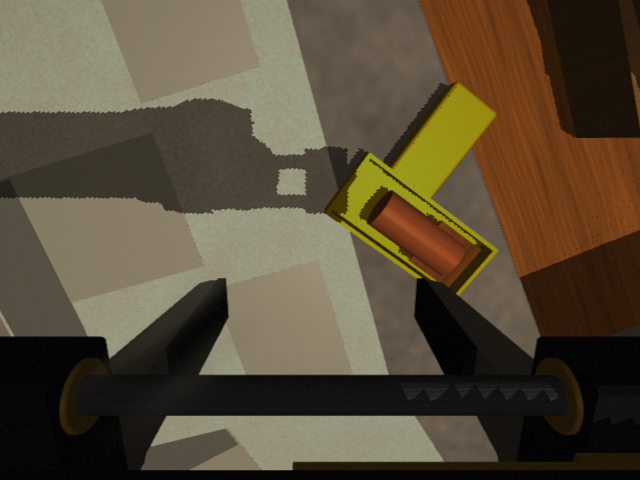

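The top view shows the lid with corners near (318,180), (439,212), (418,292) and (298,260). The tab is at about (353,285), the thumb ridge at (402,268), the drill at left (265,170), the housing at (460,265) and the screwdriver at (260,285).

```bash
cat > geo.py <<'E'
import numpy as np,cv2,pickle
from scipy.spatial.transform import Rotation as R
def load(t,n):
    return cv2.imread(f'pics/{t}_{n}.png'),np.load(f'pics/{t}_{n}.npy'),pickle.load(open(f'pics/{t}_{n}.pkl','rb'))
def rays(i,uv):
    uv=np.atleast_2d(np.asarray(uv,float))
    d=np.c_[(uv[:,0]-i['cx'])/i['fx'],-(uv[:,1]-i['cy'])/i['fy'],-np.ones(len(uv))]
    return R.from_rotvec(i['orientation']).apply(d)
def cast(i,uv,z):
    d=rays(i,uv); o=i['xyz']; return o+d*((z-o[2])/d[:,2])[:,None]
def cloud(d,i):
    v,u=np.mgrid[0:480,0:640]
    P=i['xyz']+rays(i,np.c_[u.ravel(),v.ravel()])*d.ravel()[:,None]
    P[d.ravel()==0]=np.nan
    return P.reshape(480,640,3)
def proj(i,P):
    p=R.from_rotvec(i['orientation']).inv().apply(np.atleast_2d(P)-i['xyz'])
    return np.c_[i['cx']+i['fx']*p[:,0]/-p[:,2],i['cy']-i['fy']*p[:,1]/-p[:,2]]
E
cat > m1.py <<'E'
from geo import *
for n in ['top','scene']:
    im,d,i=load('a',n); P=cloud(d,i)
    print(n,'table z',[np.round(P[r,c],4) for r,c in ([(250,220),(380,300)] if n=='top' else [(340,100),(230,430)])])
    m=((P[...,2]>0.088)&(P[...,2]<0.106)&(P[...,0]>.4)&(P[...,0]<.9)&(abs(P[...,1])<.3)).astype(np.uint8)
    nl,lab,st,c=cv2.connectedComponentsWithStats(m)
    k=1+np.argmax(st[1:,4]); mm=(lab==k).astype(np.uint8)
    mm=cv2.morphologyEx(mm,cv2.MORPH_OPEN,np.ones((9,9)))
    q=P[mm>0]; print('lid z',np.median(q[:,2]),'mean',q.mean(0))
    r=cv2.minAreaRect((q[:,:2]*1000).astype(np.float32)); print(r); print(cv2.boxPoints(r))
    # above lid
    h=(P[...,2]>0.108)&(P[...,2]<0.14)&(P[...,0]>.4)&(P[...,0]<.9)&(abs(P[...,1])<.3)
    nl,lab,st,c=cv2.connectedComponentsWithStats(h.astype(np.uint8))
    for k in range(1,nl):
        if st[k,4]>20: q=P[lab==k]; print('high',st[k],q.mean(0).round(4),q.min(0).round(4),q.max(0).round(4))
E
python3 m1.py
```

```text
top table z [array([nan, nan, nan]), array([ 0.2543,  0.1083, -0.0009])]
lid z 0.0974688458461146 mean [ 0.58578233 -0.01693654  0.09748751]
((587.7487182617188, -20.556625366210938), (287.92193603515625, 192.9055938720703), 78.70826721191406)
[[ 464.97473  -142.84502 ]
 [ 654.14624  -180.61684 ]
 [ 710.5227    101.731766]
 [ 521.3512    139.50359 ]]
high [397 262  10  14  97] [ 0.5106 -0.0961  0.1231] [ 0.497  -0.1055  0.1087] [ 0.5249 -0.0882  0.1336]
scene table z [array([ 0.5534, -0.3837, -0.0007]), array([0.5959, 0.3658, 0.0009])]
lid z 0.09792959775272192 mean [ 0.59859203 -0.02552779  0.09790057]
((590.1775512695312, -19.646926879882812), (288.16204833984375, 194.32958984375), 78.49796295166016)
[[ 466.2339  -141.45953]
 [ 656.6609  -180.20938]
 [ 714.1212   102.16568]
 [ 523.6942   140.91553]]
high [221 230  10  17 109] [ 0.5183 -0.0966  0.1223] [ 0.5008 -0.1047  0.1086] [ 0.53   -0.0879  0.1283]
```

```bash
cat > m2.py <<'E'
from geo import *
from station import env
s=env.state()
r0=R.from_rotvec(s['tcp_rot']); print('tool axes cols\n',r0.as_matrix().round(3))
yaw=np.radians(-11.4); xh=np.array([np.cos(yaw),np.sin(yaw),0]); yh=np.array([-np.sin(yaw),np.cos(yaw),0])
for tilt in (0,30,45):
  t=np.radians(tilt); y=np.sin(t)*xh+np.array([0,0,-np.cos(t)])
  for sg in (1,-1):
    z=sg*yh; x=np.cross(y,z); T=R.from_matrix(np.c_[x,y,z]); dr=(T*r0.inv()).as_rotvec()
    print(tilt,sg,'dr',dr.round(3),'frac',(dr/(np.pi/4)).round(3), np.degrees(np.linalg.norm(dr)).round(1),'T',T.as_rotvec().round(4))
# two view tab: black mask near tab
c=np.array([.5895,-.0203]); print('grip',c-0.125*xh[:2])
for n in ['top','scene']:
    im,d,i=load('a',n); print(n,'pred tab grip px',proj(i,[*(c-0.125*xh[:2]),.103]).round(1), 'thumb',proj(i,[*(c-.059*xh[:2]-.09*yh[:2]),.125]).round(1))
E
python3 m2.py; python3 -c "
from station import env,viewer
print([a for a in dir(env) if a[0]!='_'],env.grip_point_offset)"
```

```text
tool axes cols
 [[ 0.901 -0.     0.433]
 [-0.433 -0.001  0.901]
 [ 0.    -1.    -0.001]]
0 1 dr [ 0.001 -0.     0.249] frac [ 0.002 -0.     0.317] 14.3 T [-1.5651  0.1562 -0.1562]
0 -1 dr [-0.000e+00 -2.000e-03 -2.893e+00] frac [-1.000e-03 -2.000e-03 -3.683e+00] 165.7 T [-0.2113 -2.1168  2.1168]
30 1 dr [-0.166 -0.498  0.244] frac [-0.211 -0.634  0.31 ] 33.1 T [-1.5781 -0.2584 -0.5652]
30 -1 dr [ 0.717 -0.242 -2.801] frac [ 0.913 -0.308 -3.567] 166.2 T [ 0.7328  1.9392 -2.0458]
45 1 dr [-0.249 -0.747  0.236] frac [-0.317 -0.951  0.301] 47.1 T [-1.5545 -0.4693 -0.7673]
45 -1 dr [ 1.063 -0.358 -2.687] frac [ 1.354 -0.456 -3.422] 166.9 T [ 0.9319  1.7379 -1.8878]
grip [0.4669661  0.00440717]
top pred tab grip px [[353.4 285.9]] thumb [[401.8 266.8]]
scene pred tab grip px [[263.2 212.1]] thumb [[224.4 235.4]]
['MotionError', 'close_job', 'grip_point_offset', 'state'] 0.0187
```

{"fn": "drive_tool", "kwargs": {"rows": [[0,[0.1,-0.4,0],[-0.0176,-0.0528,0.0258]],[0,[0.1,-0.4,0],[-0.0176,-0.0528,0.0258]],[0,[0.1,-0.4,0],[-0.0176,-0.0528,0.0258]],[0,[0.1,-0.4,0],[-0.0176,-0.0528,0.0258]],[0,[0.1,-0.4,0],[-0.0176,-0.0528,0.0258]],[0,[0.1,-0.4,0],[-0.0176,-0.0528,0.0258]],[0,[0.1,-0.4,0],[-0.0176,-0.0528,0.0258]],[0,[0.1,-0.4,0],[-0.0176,-0.0528,0.0258]],[0,[0.1,-0.4,0],[-0.0176,-0.0528,0.0258]],[0,[0.1,-0.4,0],[-0.0176,-0.0528,0.0258]],[0,[0.1,-0.4,0],[-0.0176,-0.0528,0.0258]],[0,[0.1,-0.4,0],[-0.0176,-0.0528,0.0258]]]}}

```text
t: 1.65
position: [0.412, 0.0687, 0.216]
tcp_rot: [-1.57, -0.195, -0.542]
wrist_force: [0.0, -0.4, 0.1]
grip_width: 0.046
```

```bash
python3 look.py b wrist top
```

```text
wrist {'fx': 376.0772277972241, 'fy': 376.0772277972241, 'cx': 320.98075473915475, 'cy': 242.55859212876211, 'xyz': array([0.27134538, 0.0943562 , 0.33418507]), 'orientation': array([-0.61421241, -0.50101584,  1.26979761])}
top {'fx': 591.4739079904522, 'fy': 591.4739079904522, 'cx': 326.2383247362187, 'cy': 234.2324700171659, 'xyz': array([0.31108504, 0.05274278, 1.39544597]), 'orientation': array([ 0.16425475, -0.15287993, -1.48985303])}
t 1.75
joints [-0.39330789 -0.13944119 -0.06118911  2.43021263  0.55031789  0.53972081
  0.44784179]
qd [-0.17341211  0.01091845  0.08328468 -0.01441378  0.01683782  0.02053862
 -0.06194389]
joint_efforts [  2.18140036 -13.83482248  -1.36158988 -22.13523388   0.50303657
  -0.92126638   0.501539  ]
position [0.41214161 0.06447    0.21563066]
tcp_rot [-1.57317943 -0.18569366 -0.54999269]
wrist_force [0.3627049  0.13968575 0.86692228]
torque [9.91182941e-02 4.17250076e-01 1.10580310e-04]
grip_width 0.04589013611235753
```

View pics/b_wrist.png

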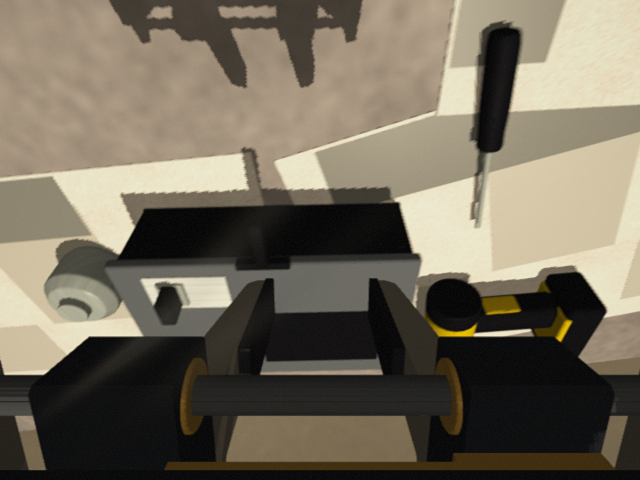

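The wrist view shows the case from the front: tab around (262,255), thumb ridge at (168,300), housing at (80,285), screwdriver at (495,90), drill at right. I'm near the retraction limit of joint 4. Next I'll measure the tab in two views.

```bash
python3 - <<'E'
from geo import *
A=cv2.imread('pics/b_top.png')[240:320,330:440]; cv2.imwrite('pics/b_c1.png',cv2.resize(A,None,fx=6,fy=6,interpolation=0))
A=cv2.imread('pics/b_wrist.png')[180:350,120:340]; cv2.imwrite('pics/b_c2.png',cv2.resize(A,None,fx=3.5,fy=3.5,interpolation=0))
A=cv2.imread('pics/a_scene.png')[190:260,200:300]; cv2.imwrite('pics/b_c3.png',cv2.resize(A,None,fx=6,fy=6,interpolation=0))
E
```

```text
(no output)
```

View pics/b_c1.png

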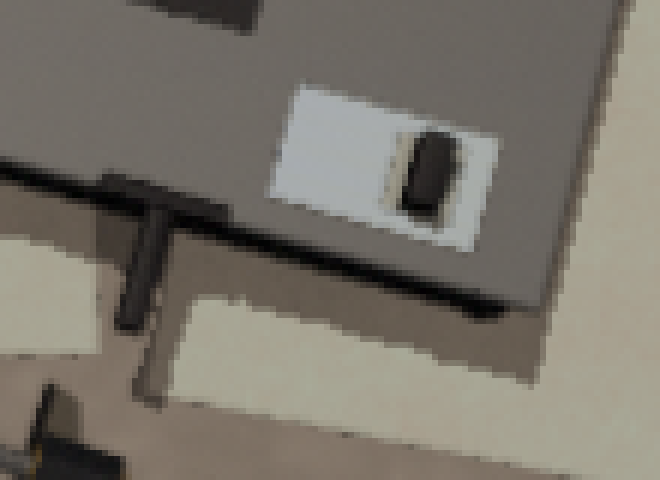

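View pics/b_c2.png

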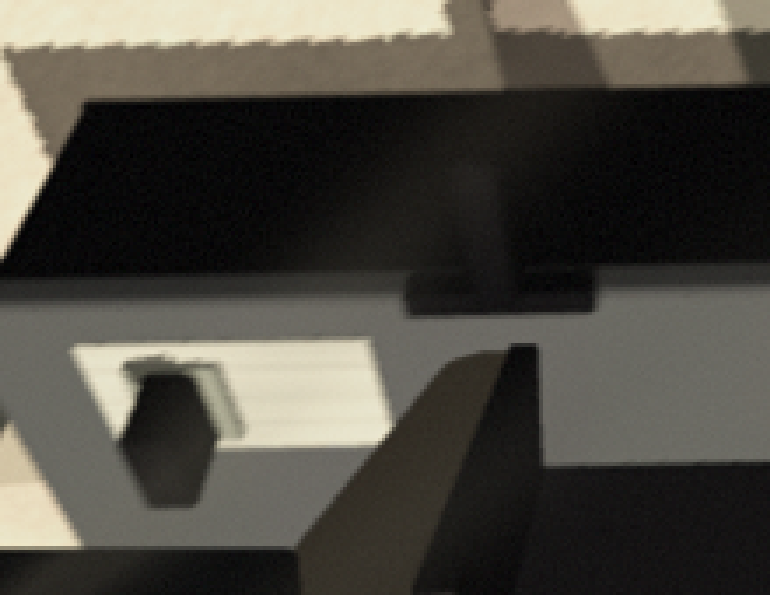

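View pics/b_c3.png

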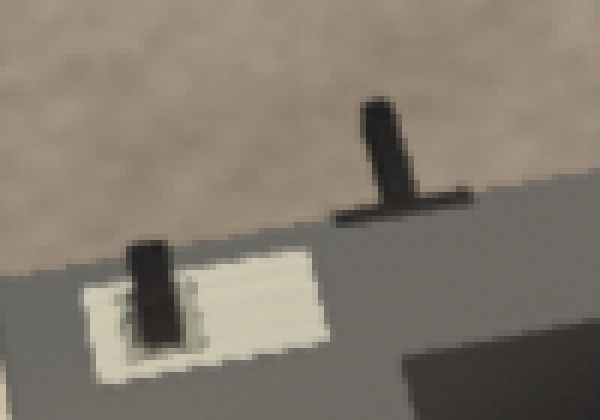

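```bash
python3 - <<'E'
from geo import *
_,_,it=load('b','top'); _,_,isc=load('a','scene')
def tri(i1,p1,i2,p2):
    a,b=rays(i1,p1)[0],rays(i2,p2)[0]; o1,o2=i1['xyz'],i2['xyz']
    s,_,_,_=np.linalg.lstsq(np.c_[a,-b],o2-o1,rcond=None)
    q1,q2=o1+a*s[0],o2+b*s[1]; return ((q1+q2)/2).round(4),(q1-q2).round(4)
o=np.array([-.5,-.5])*0
for nm,pt,ps in [('tip',(330+126/6,240+325/6),(200+377/6,190+100/6)),('base',(330+160/6,240+212/6),(200+400/6,190+205/6)),
  ('thumbtop',(330+432/6,240+175/6),(200+149/6,190+252/6))]:
    print(nm,tri(it,pt,isc,ps),cast(it,pt,.103).round(4),cast(isc,ps,.103).round(4))
E
```

```text
tip (array([0.4492, 0.0095, 0.1012]), array([-0.0008, -0.0024, -0.    ])) [[0.4486 0.0084 0.103 ]] [[0.4514 0.0101 0.103 ]]
base (array([ 0.4927, -0.0006,  0.0924]), array([-0.0008, -0.0023, -0.    ])) [[ 0.4909 -0.0013  0.103 ]] [[ 0.5026 -0.0028  0.103 ]]
thumbtop (array([ 0.5085, -0.0953,  0.1288]), array([-0.001 , -0.0033,  0.0002])) [[ 0.512  -0.1001  0.103 ]] [[ 0.4854 -0.0885  0.103 ]]
```

{"fn": "drive_tool", "kwargs": {"rows": [[0,[0.13,-0.12,0],[0,0,0]],[0,[0.13,-0.12,0],[0,0,0]],[0,[0.13,-0.12,0],[0,0,0]],[0,[0.13,-0.12,0],[0,0,0]],[0,[0,0,0],[0,0,0]],[0,[0,0,0],[0,0,0]]]}}

```text
t: 2.5
position: [0.474, 0.013, 0.2155]
tcp_rot: [-1.57, -0.195, -0.54]
wrist_force: [0.2, 0.2, -0.4]
grip_width: 0.0457
```

```bash
cat > rel.py <<'E'
import sys
from geo import *
from station import env
# usage: rel.py gx gy gz tilt : needed move so grasp point at g with tool tilt (deg, fwd)
g=np.array(list(map(float,sys.argv[1:4]))); tilt=np.radians(float(sys.argv[4]))
yaw=np.radians(-11.4); xh=np.array([np.cos(yaw),np.sin(yaw),0]); yh=np.array([-np.sin(yaw),np.cos(yaw),0])
s=env.state(); r0=R.from_rotvec(s['tcp_rot'])
y=np.sin(tilt)*xh+np.array([0,0,-np.cos(tilt)]); T=R.from_matrix(np.c_[np.cross(y,yh),y,yh])
dp=g+env.grip_point_offset*y-s['position']; dr=(T*r0.inv()).as_rotvec()
cur=r0.as_matrix()[:,1]
print('t',s['t'],'grip now',(s['position']-env.grip_point_offset*cur).round(4),'tilt now',np.degrees(np.arctan2(cur@xh,-cur[2])).round(1))
print('shift frac',(dp/.12).round(3),'turn frac',(dr/(np.pi/4)).round(3))
print('J',s['joints'].round(2),'F',s['wrist_force'].round(2),'tau',s['torque'].round(2),'w',s['grip_width'])
E
python3 rel.py .467 .005 .093 30
```

```text
t 2.5 grip now [0.4657 0.0147 0.2322] tilt now 26.7
shift frac [ 0.018 -0.082 -1.156] turn frac [-0.032 -0.068  0.026]
J [-0.34 -0.05  0.11  2.35  0.45  0.45  0.75] F [ 0.23  0.15 -0.38] tau [ 0.06  0.41 -0.02] w 0.04568997824898672
```

{"fn": "drive_tool", "kwargs": {"rows": [[0,[0.009,-0.04,-0.1],[-0.016,-0.034,0.013]],[0,[0.009,-0.042,-0.2],[-0.016,-0.034,0.013]],[0,[0,0,-0.2],[0,0,0]],[0,[0,0,-0.2],[0,0,0]],[0,[0,0,0],[0,0,0]],[0,[0,0,0],[0,0,0]]]}}

```text
t: 3.25
position: [0.4756, -0.0012, 0.1379]
tcp_rot: [-1.588, -0.254, -0.566]
wrist_force: [-0.5, -0.1, 0.5]
grip_width: 0.0462
```

```bash
python3 rel.py .467 .005 .093 30; python3 look.py c wrist|head -1
```

```text
t 3.25 grip now [0.4665 0.0009 0.1541] tilt now 29.9
shift frac [ 0.005  0.036 -0.509] turn frac [ 0.011 -0.005  0.006]
J [ 0.12  0.14 -0.36  2.44  1.26  0.27 -0.03] F [-0.5  -0.13  0.46] tau [ 0.12  0.51 -0.02] w 0.04617220637964219
wrist {'fx': 376.0772277972241, 'fy': 376.0772277972241, 'cx': 320.98075473915475, 'cy': 242.55859212876211, 'xyz': array([0.32846779, 0.03001243, 0.24875382]), 'orientation': array([-0.66889709, -0.53102399,  1.29512479])}
```

View pics/c_wrist.png

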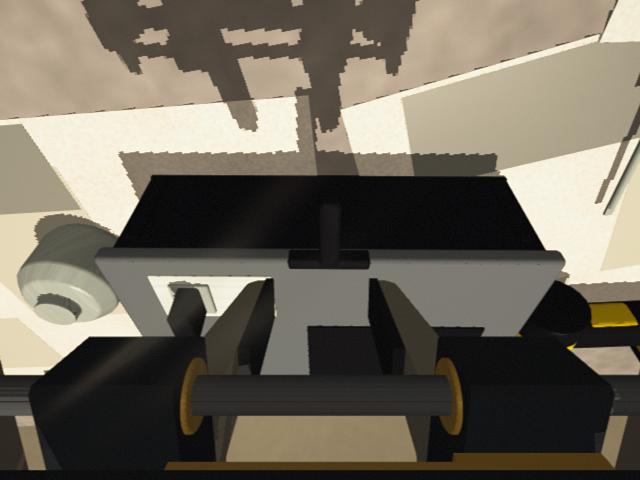

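Joint 4 is at its limit with this 30° tilt, so I'll reduce the tilt to 15° before going down. The wrist view shows the tab centred between the fingers at (329,235).

{"fn": "drive_tool", "kwargs": {"rows": [[0,[0,0.009,0],[0.022,0.11,0]],[0,[0,0.009,0],[0.022,0.11,0]],[0,[0,0.009,0],[0.022,0.11,0]],[0,[0,0,0],[0,0,0]],[0,[0,0,0],[0,0,0]]]}}

```text
t: 3.92
position: [0.476, -0.0016, 0.1376]
tcp_rot: [-1.605, -0.089, -0.404]
wrist_force: [-0.1, 0.7, -0.7]
grip_width: 0.0462
```

```bash
python3 rel.py .467 .005 .093 15
```

```text
t 3.925 grip now [ 0.4704 -0.      0.1553] tilt now 18.1
shift frac [-0.035  0.047 -0.522] turn frac [0.042 0.061 0.006]
J [ 0.3   0.2  -0.5   2.28  0.55  0.45  0.73] F [-0.15  0.71 -0.7 ] tau [0.12 0.33 0.02] w 0.046155582708633
```

{"fn": "drive_tool", "kwargs": {"rows": [[0,[-0.018,0.024,-0.06],[0.021,0.03,0.003]],[0,[-0.017,0.023,-0.06],[0.021,0.031,0.003]],[0,[0,0,-0.06],[0,0,0]],[0,[0,0,0],[0,0,0]],[0,[0,0,0],[0,0,0]]]}}

```text
t: 4.55
position: [0.4723, 0.0037, 0.1159]
tcp_rot: [-1.58, -0.047, -0.361]
wrist_force: [0.8, -0.0, -0.0]
grip_width: 0.046
```

```bash
python3 rel.py .467 .005 .093 15
```

```text
t 4.55 grip now [0.4675 0.0046 0.134 ] tilt now 14.9
shift frac [-0.004  0.003 -0.341] turn frac [-0.002 -0.002  0.002]
J [ 0.33  0.26 -0.51  2.27  0.51  0.45  0.78] F [ 0.81 -0.02 -0.  ] tau [ 0.07  0.23 -0.02] w 0.04600239238332679
```

Well placed. Going down the last 41 mm.

{"fn": "drive_tool", "kwargs": {"rows": [[0,[0,0,-0.1],[0,0,0]],[0,[0,0,-0.1],[0,0,0]],[0,[0,0,-0.1],[0,0,0]],[0,[0,0,-0.04],[0,0,0]],[0,[0,0,0],[0,0,0]],[0,[0,0,0],[0,0,0]]]}}

```text
t: 5.3
position: [0.4728, 0.0038, 0.0757]
tcp_rot: [-1.58, -0.048, -0.362]
wrist_force: [0.1, 0.1, -0.2]
grip_width: 0.0457
```

```bash
python3 rel.py .467 .005 .093 15; python3 look.py d wrist scene top|head -1
```

```text
t 5.3 grip now [0.468  0.0048 0.0938] tilt now 15.0
shift frac [-0.008  0.002 -0.006] turn frac [-0.002 -0.     0.002]
J [ 0.22  0.33 -0.41  2.3   0.66  0.35  0.62] F [ 0.15  0.06 -0.16] tau [ 0.05  0.24 -0.02] w 0.04572838159892394
wrist {'fx': 376.0772277972241, 'fy': 376.0772277972241, 'cx': 320.98075473915475, 'cy': 242.55859212876211, 'xyz': array([0.35790278, 0.02617522, 0.22112006]), 'orientation': array([-0.44398712, -0.36299568,  1.33573284])}
```

View pics/d_wrist.png

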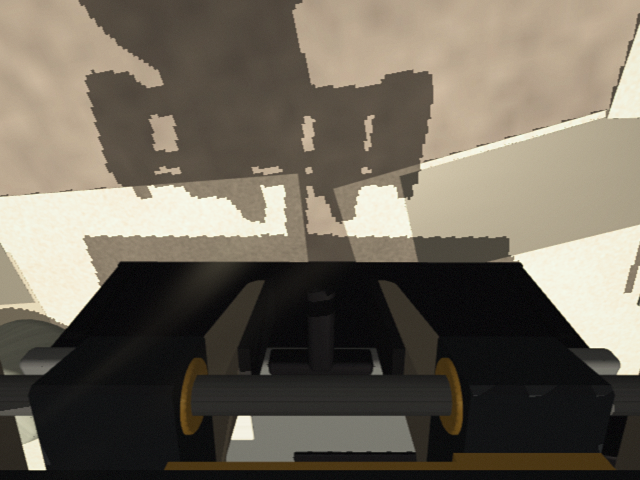

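View pics/d_scene.png

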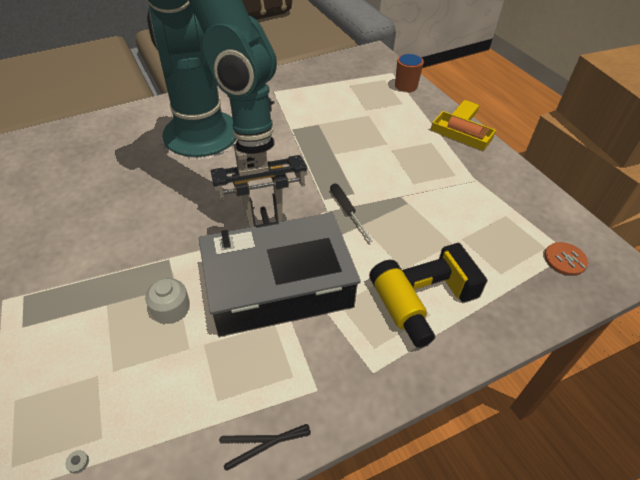

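The tab (320,335 in the wrist view) sits between the open fingers, which span about 262 to 382. Closing now.

{"fn": "drive_tool", "kwargs": {"rows": [[-1,[0,0,0],[0,0,0]],[-1,[0,0,0],[0,0,0]],[-1,[0,0,0],[0,0,0]],[-1,[0,0,0],[0,0,0]],[-1,[0,0,0],[0,0,0]],[-1,[0,0,0],[0,0,0]]]}}

```text
t: 6.2
position: [0.4724, 0.0037, 0.0753]
tcp_rot: [-1.58, -0.047, -0.362]
wrist_force: [-0.2, 0.2, 1.0]
grip_width: 0.0115
```

```bash
python3 rel.py .467 .005 .093 15
```

```text
t 6.2 grip now [0.4677 0.0046 0.0933] tilt now 14.9
shift frac [-0.005  0.003 -0.003] turn frac [-0.002 -0.001  0.002]
J [ 0.22  0.33 -0.41  2.3   0.67  0.35  0.62] F [-0.16  0.21  0.98] tau [ 0.    0.24 -0.13] w 0.011524286523842988
```

Holding the tab. Now tugging up gently.

{"fn": "drive_tool", "kwargs": {"rows": [[-1,[0,0,0.025],[0,0,0]],[-1,[0,0,0.025],[0,0,0]],[-1,[0,0,0],[0,0,0]]]}}

```text
t: 6.58
position: [0.4727, 0.0037, 0.0815]
tcp_rot: [-1.58, -0.048, -0.362]
wrist_force: [4.0, -1.5, -4.8]
grip_width: 0.0118
```

{"fn": "drive_tool", "kwargs": {"rows": [[-1,[0,0,0.025],[0,0,0]],[-1,[0,0,0.025],[0,0,0]],[-1,[0,0,0],[0,0,0]]]}}

```text
t: 6.95
position: [0.4732, 0.0036, 0.0877]
tcp_rot: [-1.58, -0.049, -0.363]
wrist_force: [5.8, -0.9, -5.0]
grip_width: 0.0117
```

Risen 12 mm with a steady ~5 N and no hard stop, which suggests a free lid. Raising a little more and checking by camera.

{"fn": "drive_tool", "kwargs": {"rows": [[-1,[0.004,0,0.025],[0.003,0.012,0]],[-1,[0.004,0,0.025],[0.003,0.012,0]],[-1,[0.004,0,0.025],[0.003,0.012,0]],[-1,[0.004,0,0.025],[0.003,0.012,0]],[-1,[0,0,0],[0,0,0]]]}}

```text
t: 7.58
position: [0.4739, 0.0034, 0.0991]
tcp_rot: [-1.578, -0.016, -0.331]
wrist_force: [2.8, -2.3, -4.6]
grip_width: 0.0119
```

```bash
python3 rel.py .467 .005 .093 15;  python3 look.py e wrist scene top|head -1
python3 - <<'E'
from geo import *
for t in ['d','e']:
    im,d,i=load(t,'scene'); P=cloud(d,i)
    # lid top plane region: pixels on right part of lid
    from numpy.linalg import lstsq
    Q=P[235:290,215:345].reshape(-1,3); Q=Q[(Q[:,2]>.085)&(Q[:,2]<.2)]
    for _ in range(5):
        A=np.c_[Q[:,:2],np.ones(len(Q))]; c=lstsq(A,Q[:,2],rcond=None)[0]; r=Q[:,2]-A@c; Q=Q[abs(r)<max(.002,2*np.median(abs(r)))]
    print(t,c.round(4),len(Q),'slope deg',np.degrees(np.arctan(np.hypot(*c[:2]))).round(2))
E
```

```text
t 7.575 grip now [0.4698 0.0042 0.1174] tilt now 12.6
shift frac [-0.018  0.005 -0.202] turn frac [-0.014 -0.051  0.002]
J [ 0.33  0.31 -0.51  2.25  0.52  0.46  0.78] F [ 2.8  -2.3  -4.58] tau [-0.32  0.28 -0.18] w 0.011879346220802384
wrist {'fx': 376.0772277972241, 'fy': 376.0772277972241, 'cx': 320.98075473915475, 'cy': 242.55859212876211, 'xyz': array([0.36481301, 0.02456145, 0.24901283]), 'orientation': array([-0.40945662, -0.33615457,  1.34007885])}
d [-0.0059  0.0071  0.102 ] 5178 slope deg 0.53
e [-0.1162  0.0311  0.1778] 5210 slope deg 6.86
```

View pics/e_scene.png

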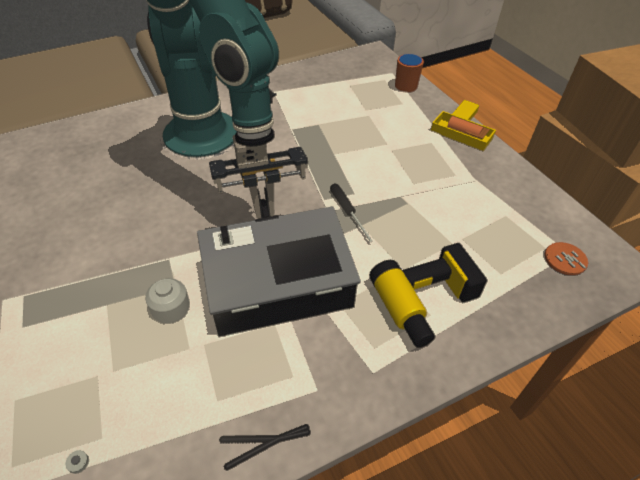

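The lid plane is now tilted about 6.5° (0.11 rad, well past the 0.04 catch limit), so the lid is free and I won't touch the slide. Working out the arc to 60°.

```bash
cat > arc.py <<'E'
import sys
from geo import *
from station import env
yaw=np.radians(-11.4); xh=np.array([np.cos(yaw),np.sin(yaw),0]); yh=np.array([-np.sin(yaw),np.cos(yaw),0]); zz=np.array([0,0,1.])
H=np.array([.6782,-.0381,.085])
def tcp(th,tilt):
    th=np.radians(th);t=np.radians(tilt)
    g=H+xh*(-.216*np.cos(th)+.008*np.sin(th))+zz*(.216*np.sin(th)+.008*np.cos(th))
    y=np.sin(t)*xh-np.cos(t)*zz
    return g+.0187*y
s=env.state(); y=R.from_rotvec(s['tcp_rot']).as_matrix()[:,1]
g=s['position']-.0187*y; v=g-H; now=np.degrees(np.arctan2(v[2],-v@xh))-np.degrees(np.arctan2(8,216))
tl=np.degrees(np.arctan2(y@xh,-y[2]))
print('t',s['t'],'theta',now.round(2),'radius',np.hypot(v[2],v@xh).round(4),'lat',(v@yh).round(4),'tilt',tl.round(1),'J',s['joints'].round(2),'F',s['wrist_force'].round(1),'tau',s['torque'].round(2),'w',s['grip_width'].round(4))
if len(sys.argv)>1:
    th1,t1,n=map(float,sys.argv[1:]);n=int(n); p=s['position']
    for k in range(1,n+1):
        a=now+(th1-now)*k/n; b=tl+(t1-tl)*k/n; q=tcp(a,b)
        print(((q-p)/.12).round(3).tolist(), (yh*np.radians((tl-t1)/n)/(np.pi/4)).round(3).tolist()); p=q
E
python3 arc.py 26.6 -7 10
```

```text
Traceback (most recent call last):
  File "arc.py", line 14, in <module>
    print('t',s['t'],'theta',now.round(2),'radius',np.hypot(v[2],v@xh).round(4),'lat',(v@yh).round(4),'tilt',tl.round(1),'J',s['joints'].round(2),'F',s['wrist_force'].round(1),'tau',s['torque'].round(2),'w',s['grip_width'].round(4))
                                                                                                                                                                                                               ^^^^^^^^^^^^^^^^^^^^^
AttributeError: 'float' object has no attribute 'round'
```

```bash
sed -i "s/s\['grip_width'\].round(4)/round(s['grip_width'],4)/" arc.py; python3 arc.py 26.6 -7 10
```

```text
t 7.725 theta 6.5 radius 0.2151 lat 0.0003 tilt 12.7 J [ 0.33  0.31 -0.51  2.25  0.52  0.46  0.78] F [ 1.7 -2.2 -4.4] tau [-0.38  0.27 -0.22] w 0.012
[-0.004, -0.002, 0.063] [0.009, 0.043, 0.0]
[0.007, -0.001, 0.061] [0.009, 0.043, 0.0]
[0.009, -0.002, 0.061] [0.009, 0.043, 0.0]
[0.012, -0.002, 0.06] [0.009, 0.043, 0.0]
[0.014, -0.003, 0.06] [0.009, 0.043, 0.0]
[0.016, -0.003, 0.059] [0.009, 0.043, 0.0]
[0.018, -0.004, 0.059] [0.009, 0.043, 0.0]
[0.02, -0.004, 0.058] [0.009, 0.043, 0.0]
[0.022, -0.004, 0.057] [0.009, 0.043, 0.0]
[0.024, -0.005, 0.057] [0.009, 0.043, 0.0]
```

{"fn": "drive_tool", "kwargs": {"rows": [[-1,[0.003,-0.001,0.063],[0.009,0.043,0]],[-1,[0.006,-0.001,0.061],[0.009,0.043,0]],[-1,[0.009,-0.002,0.061],[0.009,0.043,0]],[-1,[0.012,-0.002,0.06],[0.009,0.043,0]],[-1,[0.014,-0.003,0.06],[0.009,0.043,0]],[-1,[0.016,-0.003,0.059],[0.009,0.043,0]],[-1,[0.018,-0.004,0.059],[0.009,0.043,0]],[-1,[0.02,-0.004,0.058],[0.009,0.043,0]],[-1,[0.022,-0.004,0.057],[0.009,0.043,0]],[-1,[0.024,-0.005,0.057],[0.009,0.043,0]],[-1,[0,0,0],[0,0,0]]]}}

```text
t: 9.1
position: [0.4914, -0.0002, 0.1701]
tcp_rot: [-1.546, 0.254, -0.061]
wrist_force: [0.9, -2.6, -4.7]
grip_width: 0.0115
```

```bash
python3 arc.py 44 -23 8
```

```text
t 9.1 theta 26.71 radius 0.215 lat 0.0002 tilt -7.1 J [ 0.47  0.41 -0.63  1.91  0.22  1.03  1.1 ] F [ 0.9 -2.6 -4.7] tau [-0.65 -0.16 -0.06] w 0.0115
[0.019, -0.006, 0.064] [0.009, 0.043, 0.0]
[0.03, -0.006, 0.059] [0.009, 0.043, 0.0]
[0.032, -0.007, 0.057] [0.009, 0.043, 0.0]
[0.034, -0.007, 0.056] [0.009, 0.043, 0.0]
[0.036, -0.007, 0.055] [0.009, 0.043, 0.0]
[0.038, -0.008, 0.053] [0.009, 0.043, 0.0]
[0.04, -0.008, 0.052] [0.009, 0.043, 0.0]
[0.042, -0.009, 0.05] [0.009, 0.043, 0.0]
```

```bash
python3 arc.py 45 -17 9
```

```text
t 9.1 theta 26.71 radius 0.215 lat 0.0002 tilt -7.1 J [ 0.47  0.41 -0.63  1.91  0.22  1.03  1.1 ] F [ 0.9 -2.6 -4.7] tau [-0.65 -0.16 -0.06] w 0.0115
[0.019, -0.006, 0.061] [0.005, 0.024, 0.0]
[0.03, -0.006, 0.055] [0.005, 0.024, 0.0]
[0.032, -0.006, 0.054] [0.005, 0.024, 0.0]
[0.034, -0.007, 0.052] [0.005, 0.024, 0.0]
[0.036, -0.007, 0.051] [0.005, 0.024, 0.0]
[0.037, -0.008, 0.05] [0.005, 0.024, 0.0]
[0.039, -0.008, 0.048] [0.005, 0.024, 0.0]
[0.041, -0.008, 0.047] [0.005, 0.024, 0.0]
[0.042, -0.009, 0.045] [0.005, 0.024, 0.0]
```

{"fn": "drive_tool", "kwargs": {"rows": [[-1,[0.027,-0.006,0.057],[0.005,0.024,0]],[-1,[0.03,-0.006,0.055],[0.005,0.024,0]],[-1,[0.032,-0.006,0.054],[0.005,0.024,0]],[-1,[0.034,-0.007,0.052],[0.005,0.024,0]],[-1,[0.036,-0.007,0.051],[0.005,0.024,0]],[-1,[0.037,-0.008,0.05],[0.005,0.024,0]],[-1,[0.039,-0.008,0.048],[0.005,0.024,0]],[-1,[0.041,-0.008,0.047],[0.005,0.024,0]],[-1,[0.042,-0.009,0.045],[0.005,0.024,0]],[-1,[0,0,0],[0,0,0]]]}}

```text
t: 10.35
position: [0.53, -0.0081, 0.2258]
tcp_rot: [-1.518, 0.388, 0.074]
wrist_force: [1.6, -4.8, -7.0]
grip_width: 0.0112
```

```bash
python3 arc.py 60 -25 8
```

```text
t 10.35 theta 45.32 radius 0.2154 lat 0.0 tilt -17.1 J [ 0.44  0.51 -0.62  1.64  0.19  1.36  1.15] F [ 1.6 -4.8 -7. ] tau [-1.45 -0.78  0.31] w 0.0112
[0.035, -0.008, 0.044] [0.004, 0.022, 0.0]
[0.041, -0.008, 0.038] [0.004, 0.022, 0.0]
[0.042, -0.008, 0.036] [0.004, 0.022, 0.0]
[0.043, -0.009, 0.035] [0.004, 0.022, 0.0]
[0.044, -0.009, 0.034] [0.004, 0.022, 0.0]
[0.045, -0.009, 0.032] [0.004, 0.022, 0.0]
[0.046, -0.009, 0.03] [0.004, 0.022, 0.0]
[0.047, -0.01, 0.029] [0.004, 0.022, 0.0]
```

{"fn": "drive_tool", "kwargs": {"rows": [[-1,[0.038,-0.009,0.041],[0.004,0.022,0]],[-1,[0.041,-0.009,0.038],[0.004,0.022,0]],[-1,[0.042,-0.009,0.036],[0.004,0.022,0]],[-1,[0.043,-0.01,0.035],[0.004,0.022,0]],[-1,[0.044,-0.01,0.034],[0.004,0.022,0]],[-1,[0.045,-0.01,0.032],[0.004,0.022,0]],[-1,[0.046,-0.01,0.03],[0.004,0.022,0]],[-1,[0.047,-0.01,0.029],[0.004,0.022,0]],[-1,[0,0,0],[0,0,0]],[-1,[0,0,0],[0,0,0]],[-1,[0,0,0],[0,0,0]]]}}

```text
t: 11.72
position: [0.5713, -0.0167, 0.2587]
tcp_rot: [-1.492, 0.494, 0.183]
wrist_force: [1.2, -3.1, -9.0]
grip_width: 0.0117
```

```bash
python3 arc.py; python3 look.py f scene top wrist|head -1
python3 - <<'E'
from geo import *
yaw=np.radians(-11.4); xh=np.array([np.cos(yaw),np.sin(yaw),0]); yh=np.array([-np.sin(yaw),np.cos(yaw),0]); H=np.array([.6782,-.0381,.085])
for n in ['scene','top']:
    im,d,i=load('f',n); P=cloud(d,i)
    V=P-H; u=V@xh; l=V@yh; z=V[...,2]
    m=(u>-.12)&(u<.05)&(abs(l)<.135)&(z>.025)&(z<.17)
    # plane fit by SVD w/ trimming in (u,z), lateral side strips only
    m&=abs(l)>.05
    a,b=u[m],z[m]
    for _ in range(8):
        c=np.array([a.mean(),b.mean()]); _,_,vt=np.linalg.svd(np.c_[a,b]-c,full_matrices=False); r=(np.c_[a,b]-c)@vt[1]
        k=abs(r)<max(.002,2.5*np.median(abs(r))); a,b=a[k],b[k]
    print(n,len(a),'lid deg',np.degrees(np.arctan2(abs(vt[0,1]),abs(vt[0,0]))).round(2),'off', (np.array(-c)@vt[1]).round(4))
E
```

```text
t 11.725 theta 59.93 radius 0.2159 lat -0.0002 tilt -25.0 J [ 0.39  0.64 -0.59  1.4   0.18  1.61  1.16] F [ 1.2 -3.1 -9. ] tau [-1.02 -1.14  0.29] w 0.0117
scene {'fx': 491.4444503079301, 'fy': 491.4444503079301, 'cx': 305.31258541237554, 'cy': 241.28609265403662, 'xyz': array([ 1.16870671, -0.23926418,  0.84558697]), 'orientation': array([0.64513675, 0.40215895, 1.06552371])}
scene 6600 lid deg 59.94 off -0.0124
top 839 lid deg 59.75 off -0.0121
```

View pics/f_scene.png

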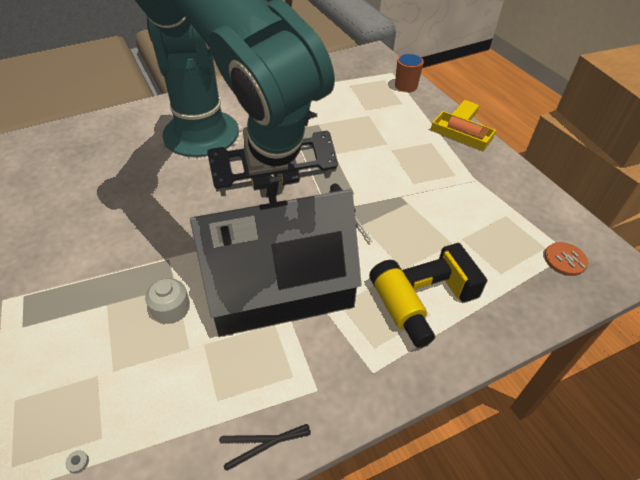

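View pics/f_top.png

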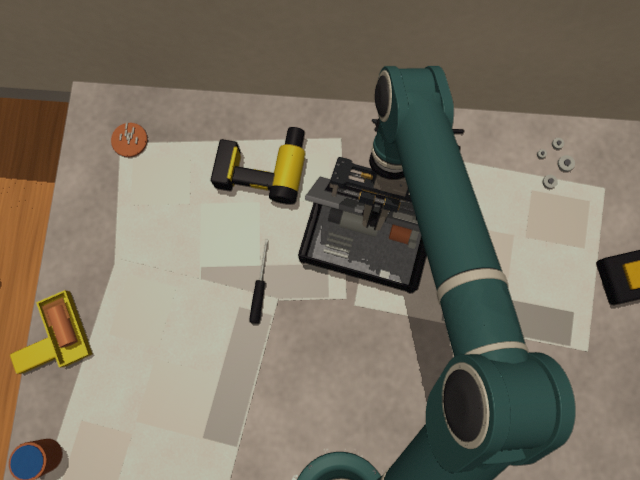

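View pics/f_wrist.png

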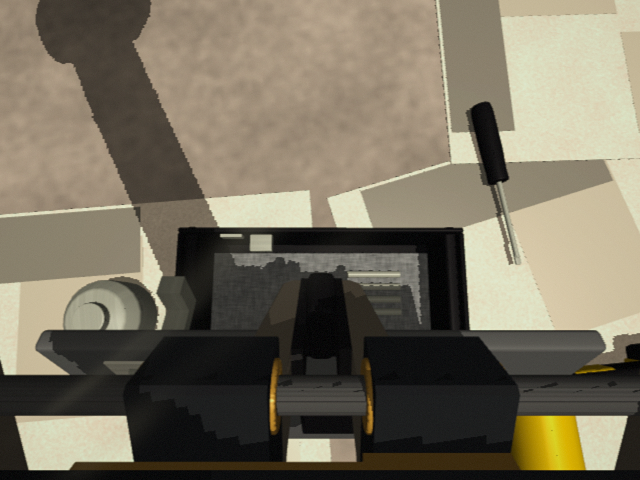

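The lid stands at 59.9° in the scene depth and 59.75° in the top depth. The tab is in the fingers at (322,310) in the wrist view. The drill, housing and screwdriver sit where they were in the first pictures. I'll do a short hold to confirm it is stable, then hand in.

{"fn": "drive_tool", "kwargs": {"rows": [[-1,[0,0,0],[0,0,0]],[-1,[0,0,0],[0,0,0]],[-1,[0,0,0],[0,0,0]],[-1,[0,0,0],[0,0,0]],[-1,[0,0,0],[0,0,0]],[-1,[0,0,0],[0,0,0]],[-1,[0,0,0],[0,0,0]],[-1,[0,0,0],[0,0,0]]]}}

```text
t: 12.88
position: [0.5713, -0.0167, 0.2588]
tcp_rot: [-1.491, 0.494, 0.184]
wrist_force: [1.5, -2.2, -9.3]
grip_width: 0.0114
```

```bash
python3 arc.py; python3 -c "
from station import env
print(env.close_job())"
```

```text
t 12.875 theta 59.95 radius 0.2158 lat -0.0002 tilt -25.0 J [ 0.39  0.64 -0.59  1.39  0.18  1.61  1.16] F [ 1.5 -2.2 -9.3] tau [-0.86 -1.14  0.19] w 0.0114
the job is handed in; nothing more can be done
None
```

The lid was free, so I left the slide catch untouched. I raised the lid by its tab to about 60° and handed the job in at 12.9 s, still holding it there.

- **Tug:** I gripped the tab and tugged it up 12 mm. The pull stayed at about 5 N with no hard stop. At 24 mm the lid had tilted about 6.5° (0.11 rad), well past the 0.04 rad a caught lid allows.
- **Final angle:** Depth images gave 59.9° (scene camera) and 59.75° (top camera). The arm's own position gave 59.95°, with no drift over a 1 s hold. The finger opening was 11.4 mm on the 12 mm tab.
- **Other items:** By eye, the drill, gear housing and screwdriver look unmoved in the last pictures. I did not measure their positions.
- **Forces:** Forces at the wrist were about 10 N at most. The pull was slightly above the stated 1.5–4 N, probably because the tab was turning in the grip.
- **Setbacks:** My first 30° tool tilt put joint 4 at its limit, so I switched to 15° before going down to the tab.

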